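Key a grinder's burr carrier onto its pin

TASK

The burr carrier, the notched metal disc in the open coffee grinder, stands proud because its rim rests on the brass locating pin. With the fingertips alone, push it round (it has a red peg to push against) until its notch is over the pin, then press it down until it is fully seated, and draw clear of it. Do not take the peg between the fingers, do not lift the disc, and leave the brush, scoop and tamper as they are.

Things in the scene. Friction and masses are not known exactly. Their poses are not given: they have to be found in the camera images.
- grinder: open coffee grinder, fixed to the bench: round white body 156 mm wide at the foot, 132 mm at the top, with a black collar (outer diameter 132, inner 114 mm), its top 78 mm above the bench. Origin: centre of the underside, on the bench; z up, the axis about which the disc turns. A black chute (to 96 mm from the axis, 57 mm high) points along -x, the pin's side
- burr_carrier: bare metal disc, diameter 96, 10 mm thick, inside the collar, always level and centred on the grinder's axis; turns endlessly either way, slides along the axis. Origin: centre of its underside; z up, -x to its notch, +x to its red peg. Origin is 76 mm above the bench at the start, 68 when fully seated (top flush with the collar); it goes down only with the notch within about 3 mm of the pin
- pin_top (a point): top centre of the brass locating pin (10 mm in diameter, rounded top) that stands 8 mm up from the grinder's seat, 49 mm from the axis, half hidden beneath the disc's edge; a white line on the black collar points to it. Fixed to the grinder
- notch (a point): middle of the disc's rim notch (16 mm wide, 8 mm deep, open outward; a short red mark beside it on the disc), at the height of the disc's underside, 49 mm from the axis; it turns with the disc and must come over the pin
- peg_top (a point): top centre of the red finger peg: upright cylinder 18 mm in diameter, 18 mm high, on the disc 34 mm from the axis, opposite the notch; turns with the disc. Its top is 104 mm above the bench at the start, the disc's top 86 mm. About 2.5 N sideways at the peg turns the disc, which stays at the angle it is left at
- hub_top (a point): centre of the flat top of the disc's dark hub (34 mm in diameter, 10 mm above the disc's top), on the axis, 20 mm above the disc's underside: 96 mm above the bench at the start, 88 when seated. The place to press: a sealing ring holds the disc's height, and about 4 to 7 N pushes it down
- carrier_turn (a joint): angle of the disc in the grinder, rad, counter-clockwise seen from above; the notch is over the pin at 0 and at 6.283; starts anywhere from 0.9 to 5.38
- grinder_brush: wooden brush, 21x140x21 mm, long axis y, lying on the bench near the grinder; origin: centre of its underside; must stay
- dose_scoop: metal dosing scoop, 42x148x29 mm, long axis y, lying near the grinder; origin: centre of its underside; must stay
- tamper: steel coffee tamper, 58 mm in diameter, 78 mm tall, standing near the grinder; origin: centre of its underside; must stay
Things that resemble listed ones, but are neither listed nor needed, are in the scene too. Of the things like the tamper, leave any that is brown, green or pink; of the rest the smaller one is meant.

How it is judged:
At the end, for the whole second after the job is handed in: The disc's underside is less than 69.5 mm above the grinder's underside (fully seated is 68), the notch is within 6 mm of the pin seen from above, the disc is at rest, and the brush, scoop and tamper are within 20 mm of where they were, the tamper upright (z of burr_carrier in the frame of grinder below 0.0695 m and horizontal distance between notch and pin_top below 0.006 m and angular speed of burr_carrier below 0.05 rad/s and distance of each of grinder_brush, dose_scoop, tamper from where it was at the start of the episode below 0.02 m and angle between tamper's own z axis and vertical below 0.2 rad); the robot touches nothing.
It fails at once if the disc is lifted more than 5 mm above its starting height (z of burr_carrier in the frame of grinder above 0.081 m).
It fails at once if the red peg is taken between the fingers (horizontal distance between the grasp point and peg_top below 0.006 m and z of the grasp point in the frame of peg_top below 0.012 m and contact force between the fingers and burr_carrier above 1 N).
It fails at once if the brush, scoop or tamper is moved more than 30 mm (distance of any of grinder_brush, dose_scoop, tamper from where it was at the start of the episode above 0.03 m).
It also fails if it takes over 72 s, if anything falls off the work surface, if the arm or the gripper's body presses on something with over 40 N, if the wrist force passes 120 N, or if a joint passes its speed limit or range.

ROBOT

A 6-joint arm with a two-finger parallel gripper is mounted at the origin on a cart in front of the work surface, level with it; the furniture and walls round the work are solid. World frame = base frame: x ahead of the robot, y to its left, z up, the work surface at z = 0. Lengths are in m, angles in rad, forces in N, time in s.
With the tool pointing down it reaches from about 0.2 to 0.875 m from the base axis. Payload 3.4 kg.
Tool frame: the origin (TCP) lies between the finger pads; the fingertips stand 25 mm ahead of it and the grasp point (between the pads) lies 6 mm ahead of it (r.nose_length is the z of the fingertips in the tool frame, in m); z points along the fingers, y is the line along which they close (so a half turn about z gives the same grasp; the last joint's range is limited). The gripper opens to 94 mm and grips with 3 to 60 N. Pads are 16 mm wide; open, the fingers measure 119 mm over their backs; the gripper's body (75 mm by 177 mm) begins 78 mm behind the grasp point.
Start: joints at [-1.459, 0.276, 1.505, -0, 1.361, -0.121], TCP at [0.133, -0.56, 0.23] pointing down, gripper open.
Joint ranges: [-2.89, 2.89], [-0.75, 2.08], [0.22, 2.7], [-1.18, 4.32], [0.11, 2.71], [-2.7, 2.7]. Speed limits (rad/s): [2.57, 2.57, 3.14, 3.14, 3.14, 3.14].

INTERFACE

Orientations are given as a unit quaternion [w, x, y, z].
In Python, from plant import r, gripper_to, inverse_kinematics, vision, models, telemetry gives the robot as it stands. Calls block until the motion is done:
- r.move_to(position, orientation): joint-space move of the TCP to a pose.
- r.move_l(position, rot=None, vel=0.15, guard=None): straight line of the TCP; rot=None keeps the orientation; vel is the mean speed in m/s. With guard (N) it stops when the force on the tool has changed by that much, and returns True; else False.
- r.movej(angles): joint-space move.
- gripper_to(opening, f_grip=None): finger opening in m; f_grip is the grip in N (None keeps the last); returns when the fingers have stopped.
- r.hold(seconds).
- inverse_kinematics(position, orientation): joint angles nearest the present ones, or None.
- vision.snapshot(name): name is "scene" or "top" or "wrist"; returns the picture (384x512x3 uint8, red, green, blue); there is no depth.
- vision.get_calibration(name): a dict with "fx", "fy", "cx", "cy" (pixels), "position" and "orientation" of the camera in the world. Camera axes: x right, y down, z forward; pixel columns grow to the right and rows downward; lengths in m; the calibration is good to about 2 mm. A picture is of the moment at which its call begins: read the wrist's pose just before it. get_calibration takes no time and is no camera call; for the wrist camera it gives the pose at the moment of the call.
A pose or a line that the arm cannot do raises r.PlanningError and nothing moves.
- r.sign_off(): hands the job in; it is judged then, once.
Trained networks look in the newest picture that a camera, given by its name, has taken for a name from the list of things; names that differ only in an ending like _2 or _b are one class to them, and where a whole thing is asked for, a point or a joint stands for the part that bears it (a point fixed in the world has none). Each returns a list of dicts, best first, with "score" (0 to 1); they miss things now and then, are a little off and sometimes report something else, mostly with a low value. They report only what shows in the picture. A call takes as long as a camera call. They do not tell look-alikes from the thing itself.
- models.boxes_of(thing, camera): "at" ([x, y, z] in m, in world coordinates, good to about 4 mm: the middle of the surface that is visible of it).
- models.regions_of(thing, camera): "pixels" (384x512 bool, what is visible of it).
- models.mark_of(thing, camera): "at" ([x, y, z] in m, in world coordinates, good to about 4 mm: a listed point, or the origin of a listed thing).
Readings, each from a call of its own:
- telemetry.current_t(): time.
- telemetry.current_joints(): joint angles.
- telemetry.current_dq(): joint speeds.
- telemetry.current_joint_efforts(): joint torques, N m.
- telemetry.current_ee_pos(): TCP position.
- telemetry.current_tool_rot(): TCP orientation.
- telemetry.current_wrist_force(): force on the tool from outside, world axes, zero at the start.
- telemetry.current_torque(): the same for the moment, N m.
- telemetry.current_opening(): finger opening in m.
- telemetry.current_finger_force(): force on a finger pad.
Only numpy, scipy, OpenCV 4.12 (cv2) and the standard library are available. Lean on these libraries where they do the work, as an engineer would, in place of code of your own. Each camera call takes 0.05 s, during which the arm holds its last target. There are 200 camera calls.

## Working session

There is one attempt and no reset: what is moved stays moved. The work goes in short steps, each a Python script; the robot and the scene stay as the last script left them, time stands still between calls to the robot, and variables do not carry over. Pictures are saved under pics/ and viewed, at most 10 in all, crops included, and the job is handed in when it is done.

```bash
ls; mkdir -p pics
python3 - <<'E'
from plant import r, vision, models, telemetry
import cv2
for n in ("scene","top"):
    im=vision.snapshot(n); cv2.imwrite(f"pics/{n}0.png",im[:,:,::-1])
    for t in ("grinder","burr_carrier","pin_top","notch","peg_top","hub_top","tamper","grinder_brush","dose_scoop"):
        print(n,t,[(round(d["score"],2),[round(float(v),3) for v in d["at"]]) for d in models.mark_of(t,n)][:4])
    c=vision.get_calibration(n); print(c)
print(telemetry.current_t(), r.nose_length)
E
```

```text
pics
scene grinder [(0.88, [0.536, 0.165, 0.0]), (0.54, [0.535, 0.161, 0.075])]
scene burr_carrier [(0.8, [0.532, 0.166, 0.076]), (0.62, [0.485, 0.012, 0.002])]
scene pin_top [(0.96, [0.489, 0.169, 0.078])]
scene notch [(0.64, [0.551, 0.115, 0.074])]
scene peg_top [(0.77, [0.524, 0.196, 0.102])]
scene hub_top [(0.79, [0.537, 0.159, 0.094])]
scene tamper [(0.89, [0.591, -0.017, 0.002]), (0.84, [0.584, -0.128, 0.003]), (0.81, [0.487, 0.009, 0.002]), (0.81, [0.47, -0.101, -0.004])]
scene grinder_brush [(0.54, [0.683, 0.162, 0.005])]
scene dose_scoop [(0.91, [0.546, 0.315, -0.003])]
{'fx': 448.2711977113274, 'fy': 448.2711977113274, 'cx': 251.97300212486084, 'cy': 197.8474976015722, 'position': array([-0.11286331,  0.78136905,  0.48397285]), 'orientation': array([ 0.20269939, -0.31550668,  0.7751558 , -0.5084309 ])}
top grinder [(0.62, [0.537, 0.164, -0.002])]
top burr_carrier [(0.9, [0.54, 0.166, 0.076])]
top pin_top [(0.56, [0.486, 0.169, 0.074])]
top notch [(0.76, [0.551, 0.114, 0.078]), (0.46, [0.492, 0.002, -0.003])]
top peg_top [(0.66, [0.526, 0.192, 0.106]), (0.34, [0.553, 0.114, 0.075])]
top hub_top [(0.61, [0.538, 0.166, 0.095])]
top tamper [(0.97, [0.594, -0.016, 0.003]), (0.93, [0.491, 0.003, -0.003]), (0.9, [0.467, -0.101, 0.001]), (0.83, [0.368, 0.071, 0.001])]
top grinder_brush [(0.58, [0.685, 0.159, 0.0])]
top dose_scoop [(0.89, [0.55, 0.313, 0.002])]
{'fx': 424.85866826678404, 'fy': 424.85866826678404, 'cx': 254.5718600681943, 'cy': 196.3734314680104, 'position': array([0.48745944, 0.10263673, 1.0054986 ]), 'orientation': array([-0.00810758,  0.71062268, -0.70346449,  0.00934801])}
1.0 0.025
```

View pics/scene0.png

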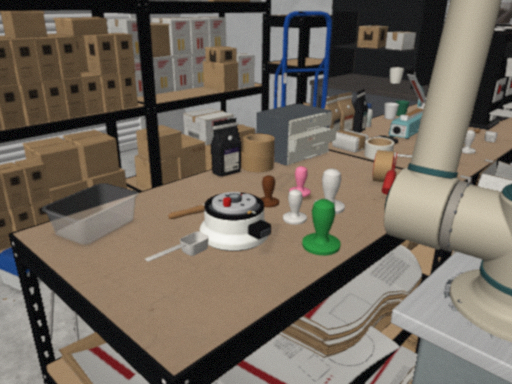

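View pics/top0.png

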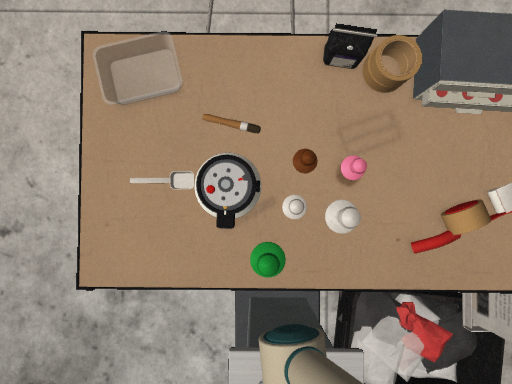

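The top view shows the grinder at (227,184), the red peg at (210,189), and the chute and pin at (225,213). The red notch mark is near (243,178). The brush is at (232,124) and the scoop at (165,181). Of the tamper-like things, brown is at (305,160), pink at (353,167) and green at (267,259). The two white ones are at (294,207), smaller, and (343,217), larger, so the one at (294,207) is the tamper. None of these need to be reached for. Next I'll measure the disc from two wrist-camera poses.

```bash
cat > h.py <<'E'
import numpy as np, cv2
from scipy.spatial.transform import Rotation as Rn
from plant import r, gripper_to, inverse_kinematics, vision, models, telemetry
def quat(psi):
    y=np.array([np.cos(psi),np.sin(psi),0]); z=np.array([0,0,-1.]); x=np.cross(y,z)
    return Rn.from_matrix(np.c_[x,y,z]).as_quat(scalar_first=True)
def proj(P,c):
    R=Rn.from_quat(c["orientation"],scalar_first=True).as_matrix()
    p=(np.atleast_2d(P)-c["position"])@R
    return np.c_[c["fx"]*p[:,0]/p[:,2]+c["cx"],c["fy"]*p[:,1]/p[:,2]+c["cy"]]
def ray(uv,c,z):
    R=Rn.from_quat(c["orientation"],scalar_first=True).as_matrix()
    d=R@np.array([(uv[0]-c["cx"])/c["fx"],(uv[1]-c["cy"])/c["fy"],1]); return c["position"]+d*(z-c["position"][2])/d[2]
E
python3 - <<'E'
from h import *
import pickle
np.set_printoptions(precision=3,suppress=True)
C=np.array([.537,.164])
for phi in (115,60,0,-10):
  for o in (0,180):
    p=np.radians(phi+o); q=inverse_kinematics([*C,.12],quat(p)); print(phi,o,q)
out=[]
gripper_to(0.0)
for i,(dx,dy) in enumerate(((-.06,0.0),(-.06,.09))):
    r.move_to([C[0]+dx,C[1]+dy,.30],quat(np.pi/2))
    c=vision.get_calibration("wrist"); im=vision.snapshot("wrist"); cv2.imwrite(f"pics/w{i}.png",im[:,:,::-1])
    print(c["position"],Rn.from_quat(c["orientation"],scalar_first=True).as_matrix()[:,2],proj([*C,.096],c))
    for t in ("pin_top","notch","peg_top","hub_top"): print(t,[(round(d["score"],2),d["at"]) for d in models.mark_of(t,"wrist")][:2])
    out.append((c,im))
pickle.dump(out,open("w.pkl","wb")); print(telemetry.current_t())
E
```

```text
115 0 [ 0.172  0.339  1.704 -0.     1.099 -1.835]
115 180 [ 0.172  0.339  1.704 -0.     1.099  1.307]
60 0 [ 0.172  0.339  1.704 -0.     1.099 -0.875]
60 180 [ 0.172  0.339  1.704 -0.     1.099  2.267]
0 0 [ 0.172  0.339  1.704 -0.     1.099  0.172]
0 180 None
-10 0 [ 0.172  0.339  1.704 -0.     1.099  0.347]
-10 180 None
[0.412 0.164 0.454] [ 0.229 -0.    -0.973] [[252.618 221.071]]
pin_top [(0.62, [0.4836, 0.1665, 0.0728])]
notch [(0.9, [0.5538, 0.1172, 0.0741]), (0.47, [0.5349, 0.1634, 0.0776])]
peg_top [(0.79, [0.5277, 0.2005, 0.1011]), (0.54, [0.4852, 0.1691, 0.0747])]
hub_top [(0.86, [0.5369, 0.1642, 0.0972])]
[0.411 0.255 0.454] [ 0.229 -0.    -0.973] [[187.696 221.374]]
pin_top [(0.9, [0.4852, 0.1694, 0.0766])]
notch [(0.73, [0.5532, 0.1156, 0.0767]), (0.49, [0.4874, 0.0079, -0.002])]
peg_top [(0.67, [0.5245, 0.198, 0.1048])]
hub_top [(0.71, [0.5362, 0.1644, 0.0974])]
6.2
```

```bash
python3 -c "
import cv2
a,b=[cv2.imread(f'pics/w{i}.png') for i in (0,1)]
f=lambda m,u:cv2.resize(m[130:310,u-90:u+90],(400,400),interpolation=cv2.INTER_CUBIC)
cv2.imwrite('pics/wc.png',cv2.hconcat([f(a,252),f(b,187)]))"
```

```text
(no output)
```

View pics/wc.png

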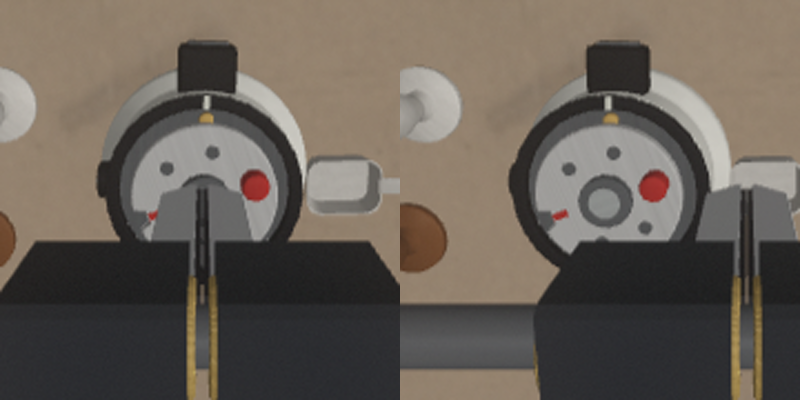

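The crop shows two wrist views (camera up is world -x). In both, the white line and brass pin are straight above the hub, at crop positions (207,118) and (611,119). The red peg is at (255,185) and (654,186), the hub at (605,202), and the notch with its red mark at (546,218). I'll convert these to world positions and triangulate.

Run:
```python
from h import *
import pickle
from scipy.optimize import least_squares
np.set_printoptions(precision=4,suppress=True)
(c0,i0),(c1,i1)=pickle.load(open("w.pkl","rb"))
s=2.2222
A=lambda u,v:np.array([162+u/s,130+v/s]); B=lambda u,v:np.array([97+u/s,130+v/s])
def redc(im,b):
    x0,y0,x1,y1=b; h=im[y0:y1,x0:x1].astype(int); m=(h[...,0]>100)&(h[...,0]>2*h[...,1])
    n,l,st,ce=cv2.connectedComponentsWithStats(m.astype(np.uint8)); k=1+np.argmax(st[1:,4]); return ce[k]+[x0,y0]
p0,p1=redc(i0,(262,195,295,235)),redc(i1,(197,195,225,235)); print("px peg",p0,p1)
tri=lambda a,b:least_squares(lambda P:np.r_[proj(P,c0)[0]-a,proj(P,c1)[0]-b],[.53,.17,.09]).x
print("peg tri",tri(p0,p1)); print("pin tri",tri(A(207,118),B(211,119)))
print("line tri",tri(A(207,103),B(208,103)))
C=ray(B(205,202),c1,.096)[:2]; print("hub",C)
for n,P in (("peg",[ray(p0,c0,.100),ray(p1,c1,.100)]),("pin",[ray(A(207,118),c0,.074),ray(B(211,119),c1,.074)]),("line",[ray(A(207,103),c0,.078),ray(B(208,103),c1,.078)]),("notch",[ray(B(146,218),c1,.08)]*2)):
    for p in P:
        d=p[:2]-C; print(n,p,np.hypot(*d),np.degrees(np.arctan2(d[1],d[0])))
```

```text
px peg [276.9391 213.6522] [211.1045 213.7015]
peg tri [0.525  0.1977 0.0987]
pin tri [0.487  0.1677 0.0744]
line tri [0.4758 0.1677 0.0802]
hub [0.5363 0.1662]
peg [0.5249 0.1976 0.1   ] 0.03341607025849522 110.00846747562754
peg [0.5244 0.198  0.1   ] 0.03389168472423423 110.57707815204785
pin [0.4869 0.1677 0.074 ] 0.049370064039919406 178.229542345714
pin [0.4872 0.1676 0.074 ] 0.049145049037611105 178.338709230502
line [0.4764 0.1677 0.078 ] 0.05992195870988971 178.5828953132496
line [0.476  0.1672 0.078 ] 0.060344136422307515 179.09441169366704
notch [0.5531 0.1224 0.08  ] 0.04694251158183954 -68.96507326819507
notch [0.5531 0.1224 0.08  ] 0.04694251158183954 -68.96507326819507
```

```bash
cat >> h.py <<'E'
C=np.array([.5363,.1660]); PIN=178.5
def pose(phi,z=.117,d=.017,R=.036):
    a=np.radians(phi); u=np.array([np.cos(a),np.sin(a)]); t=np.array([-u[1],u[0]])
    return [*(C+R*u+d*t),z], quat(a)
def look(name):
    "raised view from behind; returns peg angle and saves picture"
    r.move_to([C[0]-.06,C[1]+.09,.30],quat(np.pi/2)); c=vision.get_calibration("wrist"); im=vision.snapshot("wrist")
    cv2.imwrite(f"pics/{name}.png",im[:,:,::-1]); return c,im
E
python3 - <<'E'
from h import *
P,q=pose(128,.18); r.move_to(P,q)
P,q=pose(128); print("hit",r.move_l(P,q,vel=.1,guard=8))
for phi in np.arange(122,1,-8):
    P,q=pose(phi); r.move_l(P,q,vel=.06)
    print(int(phi),np.round(telemetry.current_wrist_force(),1))
P,q=pose(2); r.move_l(P,q,vel=.04); print(np.round(telemetry.current_wrist_force(),1))
P,q=pose(12); r.move_l(P,q,vel=.06)
P,q=pose(12,.18); r.move_l(P,q,vel=.15)
look("w2"); 
for cam in ("wrist","top"):
    if cam=="top": vision.snapshot("top")
    for t in ("notch","peg_top","hub_top"): 
        for d in models.mark_of(t,cam)[:1]:
            v=np.array(d["at"]); print(cam,t,round(d["score"],2),np.round(v,4),np.degrees(np.arctan2(v[1]-C[1],v[0]-C[0])))
print(telemetry.current_t())
E
python3 -c "
import cv2
b=cv2.imread('pics/w2.png');cv2.imwrite('pics/w2c.png',cv2.resize(b[130:310,97:277],(540,540),interpolation=cv2.INTER_CUBIC))"
```

```text
hit False
122 [ 0.1 -0.3  0.6]
114 [-0.7 -0.1  0.6]
106 [-0.3 -1.7  1.1]
98 [-0.6 -0.9  0.7]
90 [-1.8 -1.1 -0.5]
82 [-0.8  0.5 -1.6]
74 [-1.   0.8 -1.2]
66 [-0.6  0.4 -1.1]
58 [-0.5  0.7 -0.8]
50 [-0.6  2.3 -1.7]
42 [-0.2  1.8 -1.4]
34 [ 0.4  1.9 -0.2]
26 [ 0.3  1.9 -1. ]
18 [ 0.2  1.7 -0.7]
10 [0.3 1.3 0.3]
2 [ 1.4  1.3 -0.4]
[1.3 1.  0.7]
wrist notch 0.8 [0.4853 0.1594 0.0739] -172.62623363866976
wrist peg_top 0.89 [0.5716 0.169  0.103 ] 4.8576571845453405
wrist hub_top 0.59 [0.538  0.1644 0.0953] -43.264295411071345
top notch 0.74 [0.4837 0.1613 0.0739] -174.8939752764602
top peg_top 0.76 [0.5728 0.162  0.1018] -6.254032743916477
top hub_top 0.62 [0.5361 0.1642 0.0967] -96.34019174590924
15.0583
```

View pics/w2c.png

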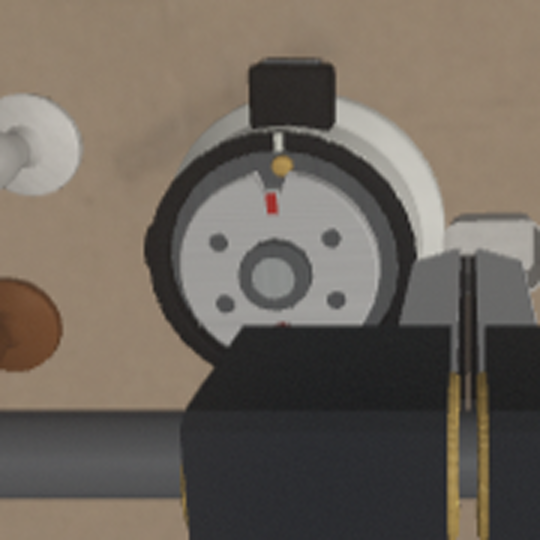

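The notch, with its red mark at crop (272,204), is now just left of the pin at crop (282,166). It still needs a few degrees more, clockwise. I'll compute the exact amount.

Run:
```python
from h import *
c=vision.get_calibration("wrist"); im=cv2.imread("pics/w2.png")[:,:,::-1].astype(int)
m=((im[...,0]>100)&(im[...,0]>1.8*im[...,1])); m[:185]=0;m[215:]=0;m[:,:175]=0;m[:,205:]=0
yx=np.argwhere(m).mean(0); print(yx,m.sum())
for n,uv,z in (("mark",yx[::-1],.086),("pin",[97+282/3,130+166/3],.076),("line",[97+278.5/3,130+142/3],.078),("notch",[97+273/3,130+180/3],.083),("hub",[97+274/3,130+273/3],.096)):
    p=ray(uv,c,z); d=p[:2]-C; print(n,p.round(4),np.hypot(*d).round(4),np.degrees(np.arctan2(d[1],d[0]))%360)
```

```text
[197.5 187. ] 18
mark [0.5043 0.1638 0.086 ] 0.0321 184.00037128988677
pin [0.4888 0.168  0.076 ] 0.0476 177.56452955883307
line [0.4768 0.1675 0.078 ] 0.0596 178.60297952280646
notch [0.4941 0.165  0.083 ] 0.0422 181.2941543172897
hub [0.5358 0.1662 0.096 ] 0.0005 155.60675341611503
```

```bash
python3 - <<'E'
from h import *
for i,phi in enumerate((-1.5,-4,-6)):
    P,q=pose(12,.15); r.move_to(P,q)
    P,q=pose(12); r.move_l(P,q,vel=.1,guard=10)
    P,q=pose(phi); r.move_l(P,q,vel=.04); f=telemetry.current_wrist_force()
    P,q=pose(12); r.move_l(P,q,vel=.08)
    P,q=pose(12,.15); r.move_l(P,q,vel=.15)
    r.move_to([*C,.135],quat(0))
    hit=r.move_l([*C,.1115],vel=.02,guard=18)
    z=telemetry.current_ee_pos()[2]; print(phi,f.round(1),hit,z,telemetry.current_wrist_force().round(1),telemetry.current_t())
    r.move_l([*C,.15],vel=.1)
    if z<.1145: break
look("w3")
for d in models.mark_of("hub_top","wrist")[:1]: print(d)
print(telemetry.current_t())
E
python3 -c "
import cv2
b=cv2.imread('pics/w3.png');cv2.imwrite('pics/w3c.png',cv2.resize(b[130:310,97:277],(540,540),interpolation=cv2.INTER_CUBIC))"
```

```text
-1.5 [0.3 0.1 0.1] False 0.11312846098663025 [-3.6 -0.2 11.4] 19.4
{'at': [0.5364, 0.1671, 0.0856], 'score': 0.85}
21.2833
```

View pics/w3c.png

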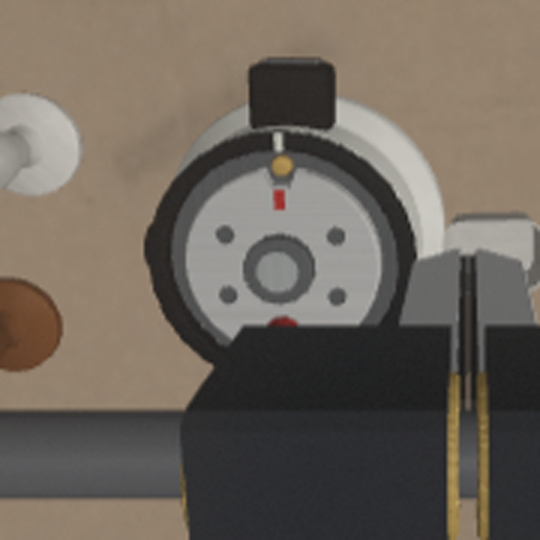

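The notch is now around the pin: mark at (279,199), pin at (282,166). The fingertips reached 88.1 mm, which matches seated. I'll press once more, firmly, to be sure it has bottomed out, then withdraw and hand in.

Run:
```python
from h import *
r.move_to([*C,.13],quat(0))
hit=r.move_l([*C,.108],vel=.02,guard=22)
z=telemetry.current_ee_pos()[2]; print(hit,z-.025,telemetry.current_wrist_force().round(1))
r.move_l([*C,.25],vel=.12); r.hold(.5)
vision.snapshot("top")
for t in ("tamper","grinder_brush","dose_scoop","hub_top","notch"): print(t,[np.round(d["at"],3) for d in models.mark_of(t,"top")][:3])
print(telemetry.current_t())
if z-.025<.0892: print(r.sign_off())
```

```text
True 0.08821200530069298 [ 0.1 -0.1  5.4]
tamper [array([ 0.491,  0.005, -0.003]), array([ 0.593, -0.018,  0.001]), array([ 0.369,  0.068, -0.002])]
grinder_brush []
dose_scoop []
hub_top []
notch [array([0.486, 0.164, 0.068])]
25.4917
the job is handed in; nothing more can be done
None
```

I turned the disc until its notch was over the pin and pressed it down. The fingertips stopped at 88.2 mm on the hub (88 is fully seated). I then drew the arm clear and handed the job in at about 25 s. The tamper was seen unmoved afterwards, but the brush and scoop were not detected in the last picture; the arm never reached for either.

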